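Clear the damp box's lid and hold it half open

ROBOT

A 7-joint arm with a two-finger parallel gripper is mounted at the origin on the work surface. World frame = base frame: x ahead of the robot, y to its left, z up, the work surface at z = 0. Lengths are in m, angles in rad, forces in N, time in s.
With the tool pointing down it reaches from about 0.4 to 0.875 m from the base axis. Payload 6.5 kg.
Tool frame: the origin (TCP) lies at the very end of the fingers, on their centre line; the grasp point (between the pads) lies 19 mm behind it; z points along the fingers, x is the direction in which the jaws open and shut, and the axes are right-handed (so a half turn about z gives the same grasp; the last joint's range is limited). The gripper opens to 85 mm and grips with 20 to 120 N. Pads are 22 mm wide; open, the fingers measure 114 mm over their backs; the gripper's body (76 mm by 85 mm) begins 54 mm behind the grasp point. The pads swing forward as they close: fully open they stand 13 mm farther back than shut.
Start: joints at [-1.251, 0.536, -0.004, 1.538, 0.003, 1.067, -0.071], TCP at [0.245, 0.602, 0.231] pointing down, gripper open.
Joint ranges: [-2.7, 2.7], [-0.37, 2.16], [-1.27, 1.26], [0.24, 2.4], [-1.31, 4.45], [0.19, 1.91], [-2.76, 2.76]. Speed limits (rad/s): [2.39, 2.39, 3.14, 3.14, 3.14, 3.14, 3.14].

INTERFACE

Orientations are given as a unit quaternion [x, y, z, w].
In Python, from bench import r gives the robot as it stands. The module is installed in compiled form; this text tells all that it offers.
- The arm moves only by the tool move_arm, never from a script. Its argument "increments" is one flat list of numbers, 7 for each row, row after row: the turn, a rotation vector about the world's x, y, z in degrees, then the shift along the world's x, y, z in mm, then the opening, from 0 (shut) to 1 (fully open). In form: [rx, ry, rz, dx, dy, dz, fingers, rx, ry, rz, dx, dy, dz, fingers, ...]. A call has 1 to 20 rows; each row is the pose to reach, as a shift and turn from the pose commanded when the call began; what a row does not reach only later rows make up. A row lasts 1/8 s, in which the tool goes at most 62.5 mm and 10.7 degrees, less where a joint would pass 70% of its speed; a pose out of reach is approached as far as the arm can. A call with a gripper value outside its range is refused whole. The fingers move at their own pace and stop on an object; "grip_force" is the grip in N (left out, the last holds). Time passes only in rows, so rows that repeat a pose let the fingers close. It gives the time, the measured TCP pose, the force and the opening at its end, in the units of the state.
- r.read_state(): the state, without advancing time (a new reading comes with each control period).
- r.grab_frame(name): name is "scene" or "top" or "wrist"; returns a dict with "pixels" (480x640x3 uint8, red, green, blue), "camera_matrix" (3x3 intrinsics, pixels), "D" ([k1, k2, p1, p2, k3] as OpenCV has them; the pictures are not rectified), "eye" and "rotation" of the camera in the world. Camera axes: x right, y up, looking along -z (the intrinsics and any distortion apply to the point x, -y, -z); pixel columns grow to the right and rows downward; lengths in m; the calibration is good to about 2 mm. A picture is of the moment at which its call begins. There is no depth.
- r.finish_job(): hands the job in, once; it reports no verdict.
Trained networks look in the newest picture that a camera, given by its name, has taken for a name from the list of things; names that differ only in an ending like _2 or _b are one class to them, and where a whole thing is asked for, a point or a joint stands for the part that bears it (a point fixed in the world has none). Each returns a list of dicts, best first, with "score" (0 to 1); they miss things now and then, are a little off and sometimes report something else, mostly with a low value. They report only what shows in the picture. A call takes as long as a camera call. They do not tell look-alikes from the thing itself.
- r.spot_in(camera, query): "centre" ([row, column] as shares, 0 to 1, of the picture: columns of its width, rows of its height, amid what is visible of it).
The state is a dict: "time": time; "joints": joint angles; "dq": joint speeds; "effort": joint torques, N m; "eef_pos": TCP position; "orientation": TCP orientation; "force": force on the tool from outside, world axes, zero at the start; "wrist_torque": the same for the moment, N m; "grip_width": opening from 0.0 (shut) to 1.0 (fully open).
Only numpy, scipy, OpenCV 4.12 (cv2) and the standard library are available. Lean on these libraries where they do the work, as an engineer would, in place of code of your own. Each camera call takes 0.05 s, during which the arm holds its last target. There are 200 camera calls.

TASK

Dried clay trimmings lie on the shut lid of the damp box: with the scraper block, sweep all four off the lid into the steel pan beside it, keeping the lid shut until they are all in and your fingers off them, then stand the scraper back upright on its board and let go of it. Now raise the lid, which falls shut by itself, and finish while still holding it steady in the gripper, half open at 45 degrees, so that a colleague can lift the wet bowls out. Leave the jar and the bowl in front of the box and the loop tool on the board where they are.

Things in the scene. Friction and masses are not known exactly. Their poses are not given: they have to be found in the camera images.
- lid (a joint): opening angle of the damp box's lid, rad: 0 shut, grows as the front edge rises, stop at 1.4. The lid is an off-white plastic panel 244 deep x 284 wide x 8 mm thick with a 24 mm deep turned-down skirt, about 0.55 kg; it falls shut from any angle when let go (free hinge, no stay), and 2 to 3.5 N upward at the handle carries it. It is shut at the start. The box does not move.
- lid_hinge (a point): middle of the hinge line, along the far edge of the lid, 98 mm above the bench. Turns with the lid; its y axis is the hinge line (along the lid's width), x points from the handle towards the hinge and beyond when the lid is shut, z is normal to the lid's top.
- lid_handle (a point): middle of the straight bar of the steel bow handle on the lid's front skirt: a round bar 12 mm thick, 110 mm long, parallel to the hinge, 45 mm out from the skirt (39 mm clear gap behind the bar), 289 mm from the hinge line and 6 mm above its plane; 104 mm above the bench when shut. A round bar, so it can turn within a grip. Axes as lid_hinge.
- lid_top (a point): centre of the lid's flat top face, 116 mm above the bench when shut; the face reaches 122 mm to front and back (x) and 142 mm to either side (y), with no rim. Axes as lid_hinge. The damp box under it is a translucent plastic tub 232 deep x 272 wide x 100 mm high, wet bowls inside.
- scraper_grip (a point): centre of the handle bar of the scraper block: a wooden block 120 x 44 mm (over its two steel blades, 124 mm long, one along each long side) with a wooden D handle over it. The handle bar is 116 mm long (x), 24 mm thick (y), 28 mm high; this point is 72 mm above the blade edges on which the block stands, the top of the bar 86 mm. x runs along the blades, z up. About 0.28 kg; it stands on the board at the start.
- board: plywood ware board 250 (x) x 150 (y) mm, lying beside the damp box on the side away from the pan; origin under its centre, its top face 20 mm above the bench. It does not move. Its x runs like the lid's x.
- pan: shallow open steel scrap pan 250 (x) x 150 (y) x 42 mm high, walls 3 mm, standing loose on the bench close against one side (left or right) of the damp box, its near wall just under the lid's edge; origin under its centre. Its x runs like the lid's x. About 0.7 kg.
- trim0_c (a point): middle (half height) of a dried grey clay trimming, a rigid flake 32 x 22 x 11 mm high, about 12 g, lying loose on the lid
- trim1_c (a point): middle (half height) of a dried grey clay trimming, a rigid flake 28 x 25 x 12 mm high, about 12 g, lying loose on the lid
- trim2_c (a point): middle (half height) of a dried grey clay trimming, a rigid flake 34 x 20 x 10 mm high, about 12 g, lying loose on the lid
- trim3_c (a point): middle (half height) of a dried grey clay trimming, a rigid flake 27 x 22 x 13 mm high, about 12 g, lying loose on the lid
- jar_a: bystander: glaze jar 56 mm across, 78 mm high, near a front corner of the damp box; origin under its centre
- bisque_bowl: bystander: bowl 110 mm across, 45 mm high, near the other front corner; origin under its centre
- loop_tool: bystander: wood and wire loop tool 113 mm long, 12 mm thick, lying across the far end of the board; origin under its middle, y along it
There are look-alikes about, which are no part of the job. Leave any green look-alike of the part that bears trim2_c alone. Leave any turquoise or yellow look-alike of the part that bears trim0_c alone.

How it is judged:
By the outcome, as a careful person would: the job done as asked, in the order asked, and still so for the second after the job is handed in, while the arm keeps its last pose, push and grip.
It also fails if it takes over 72 s, if anything falls off the work surface, if the arm or the gripper's body presses on something with over 40 N, if the wrist force passes 120 N, or if a joint passes its speed limit or range.

## Working session

There is one attempt and no reset: what is moved stays moved. The work goes in short steps, Python scripts to look and compute and a tool call to move; the robot and the scene stay as the last step left them, time stands still between calls to the robot, and variables do not carry over. Pictures are saved under pics/ and viewed, about 8 in all and at most 12, crops included, and the job is handed in when it is done.

Besides the shell and the picture viewer there is one more tool, called after ">>>" in YAML: its name, and indented under it one key for each argument. move_arm: Moves the arm, as the interface text tells. Its arguments: {"type":"object","properties":{"increments":{"type":"array","items":{"type":"number"}},"grip_force":{"type":"number"}},"required":["increments"]}

```bash
mkdir -p pics; cat > h.py <<'E'
import numpy as np, cv2
from bench import r
def grab(n,save=None):
    f=r.grab_frame(n); f={k:(np.array(v) if k!='x' else v) for k,v in f.items()}
    if save: cv2.imwrite('pics/'+save,f['pixels'][:,:,::-1])
    return f
def ray(f,u,v):
    p=cv2.undistortPoints(np.array([[[u,v]]],float),f['camera_matrix'],f['D'])[0,0]
    R=f['rotation']; 
    if R.shape!=(3,3):
        from scipy.spatial.transform import Rotation as Q; R=Q.from_quat(R).as_matrix()
    return f['eye'],R@np.array([p[0],-p[1],-1.])
def at(f,u,v,z):
    e,d=ray(f,u,v); return e+d*(z-e[2])/d[2]
def proj(f,P):
    R=f['rotation']; c=R.T@(np.array(P)-f['eye'])
    return cv2.projectPoints(np.array([[c[0],-c[1],-c[2]]]),np.zeros(3),np.zeros(3),f['camera_matrix'],f['D'])[0][0,0]
Z=dict(lid_handle=.104,lid_top=.116,scraper_grip=.092,board=.02,pan=.0,trim0_c=.122,trim1_c=.122,trim2_c=.121,trim3_c=.1225,jar_a=.039,bisque_bowl=.022,loop_tool=.026,lid_hinge=.098)
E
python3 - <<'E'
from h import *
for n in('scene','top'):
    f=grab(n,n+'0.png'); print(n,f['eye'].round(3),f['rotation'].round(3).tolist(),f['D'])
    for q in Z:
        for s in r.spot_in(n,q)[:7]:
            v,u=np.array(s['centre'])*[480,640]; print(q,round(s['score'],2),(round(u),round(v)),at(f,u,v,Z[q]).round(3)[:2])
print(r.read_state())
E
```

```text
scene [1.175 0.099 0.73 ] [0.237, 0.287, 0.713, 0.595] [-0.05420611  0.          0.          0.          0.        ]
lid_handle 0.61 (314, 262) [ 0.639 -0.015]
lid_top 0.71 (314, 263) [ 0.651 -0.012]
scraper_grip 0.88 (208, 244) [ 0.62  -0.219]
board 0.75 (186, 302) [ 0.705 -0.244]
pan 0.7 (432, 307) [0.621 0.206]
pan 0.65 (313, 261) [ 0.548 -0.037]
trim0_c 0.79 (298, 238) [ 0.602 -0.051]
trim0_c 0.58 (193, 371) [ 0.886 -0.14 ]
trim1_c 0.59 (283, 267) [ 0.675 -0.061]
trim2_c 0.73 (326, 241) [0.602 0.001]
trim3_c 0.56 (345, 269) [0.66  0.042]
jar_a 0.91 (426, 220) [0.427 0.182]
bisque_bowl 0.93 (218, 198) [ 0.419 -0.28 ]
loop_tool 0.95 (182, 320) [ 0.748 -0.235]
lid_hinge 0.8 (313, 260) [ 0.63  -0.019]
top [0.441 0.003 0.887] [-0.07, 0.076, 0.722, -0.684] [-0.09278038  0.          0.          0.          0.        ]
lid_handle 0.55 (329, 224) [ 0.621 -0.019]
lid_top 0.94 (329, 225) [ 0.616 -0.019]
lid_top 0.6 (222, 342) [0.428 0.169]
lid_top 0.59 (294, 203) [0.659 0.041]
scraper_grip 0.7 (444, 239) [ 0.585 -0.221]
board 0.75 (443, 208) [ 0.659 -0.245]
board 0.44 (330, 222) [ 0.643 -0.
[... 621 characters left out ...]
 -0.021]
{'time': 1.4, 'joints': array([-1.25119751,  0.5363669 , -0.00440759,  1.53784524,  0.00260607,
        1.06726449, -0.07122017]), 'dq': array([-0.00100272,  0.00071751,  0.00080018,  0.00113731, -0.00080059,
        0.00109376, -0.00061273]), 'effort': array([-5.22972641e-04, -5.83323240e+01,  1.04739111e+00, -2.59446555e+01,
        1.23735418e-02,  1.52862722e-03, -6.28392058e-06]), 'eef_pos': array([0.24460312, 0.60226156, 0.23133269]), 'orientation': array([ 8.29540701e-01,  5.58446256e-01,  5.72976529e-05, -2.55006425e-05]), 'force': array([-0.58386497,  0.26459749,  0.44087912]), 'wrist_torque': array([-0.03504615,  0.02050327, -0.00371191]), 'grip_width': 0.9987214916100245}
```

View images.

```bash
sed -i "s/f=r.grab_frame(n); f=.*/f=r.grab_frame(n); f={k:np.array(v) for k,v in f.items()}\n    from scipy.spatial.transform import Rotation as Q; f['rotation']=Q.from_quat(f['rotation']).as_matrix()/" h.py; python3 -c "
import cv2
a=cv2.imread('pics/top0.png')[90:400,170:520]
cv2.imwrite('pics/top0c.png',cv2.resize(a,None,fx=1.9,fy=1.9,interpolation=cv2.INTER_CUBIC))"
```

```text
(no output)
```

View pics/top0c.png

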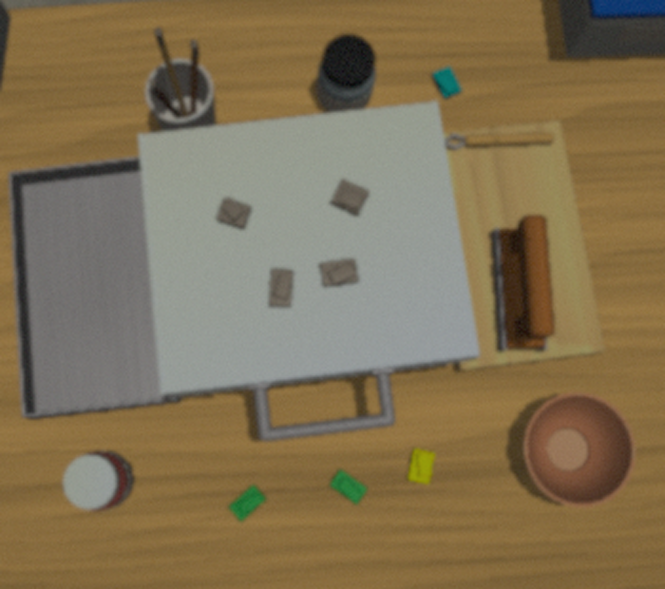

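View pics/scene0.png

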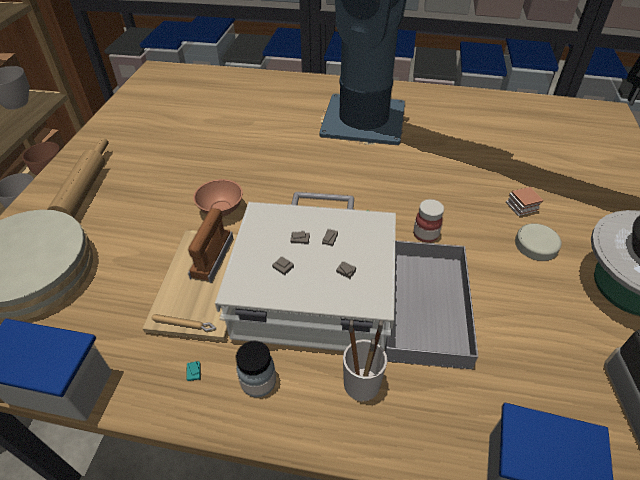

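```bash
python3 - <<'E'
from h import *
f=grab('top'); im=f['pixels']; hsv=cv2.cvtColor(im,cv2.COLOR_RGB2HSV)
def rect(m,z,name):
    m=cv2.morphologyEx(m.astype(np.uint8),cv2.MORPH_OPEN,np.ones((3,3)))
    c=max(cv2.findContours(m,0,2)[0],key=cv2.contourArea)
    P=np.array([at(f,u,v,z)[:2] for u,v in c[:,0]],np.float32)*1000
    R=cv2.minAreaRect(P); print(name,np.round(R[0],1),np.round(R[1],1),round(R[2],2)); return R
x,y=np.meshgrid(range(640),range(480))
m=(hsv[...,1]<45)&(hsv[...,2]>120)&(x>235)&(x<430)&(y<303)&(y>135)
rect(m,.116,'lid'); 
h,s,v=[hsv[...,i].astype(int) for i in range(3)]
win=(x>428)&(x<470)&(y>195)&(y<285)
print(hsv[232,452],hsv[232,440],hsv[232,475],hsv[225,340],hsv[232,240])
for vt in(100,115,130): rect(win&(h<14)&(v>vt)&(s>110),.106,'bar%d'%vt)
for a,b,z in[((262,434),(392,422),.11)]:
    for p in(a,b): print('handle end',at(f,170+p[0]/1.9,90+p[1]/1.9,z).round(3))
for p in[(10,172),(24,417),(140,160),(178,400)]: print('pan',at(f,170+p[0]/1.9,90+p[1]/1.9,.042).round(3))
for p in[(562,123),(604,352),(462,368)]: print('board',at(f,170+p[0]/1.9,90+p[1]/1.9,.02).round(3))
for p in[(235,212),(350,197),(281,287),(339,272)]: print('trim',at(f,170+p[0]/1.9,90+p[1]/1.9,.122).round(3))
for p in[(91,481),(577,450)]: print('jar/bowl',at(f,170+p[0]/1.9,90+p[1]/1.9,.07).round(3))
for p in[(348,60),(180,90)]: print('back',at(f,170+p[0]/1.9,90+p[1]/1.9,.09).round(3))
# wall check with scene corner of bar: scene image bar ends (195,262?)
E
```

```text
lid [628.   -6.4] [245.  313.7] 3.7
[ 14 171 115] [ 17 158  63] [ 21 109 150] [ 60   8 154] [ 15   9 115]Traceback (most recent call last):
  File "<stdin>", line 14, in <module>
  File "<stdin>", line 5, in rect
ValueError: max() iterable argument is empty
```

```bash
python3 - <<'E'
from h import *
f=dict(grab('top'));im=f['pixels']; hsv=cv2.cvtColor(im,cv2.COLOR_RGB2HSV)
def rect(m,z,name):
    m=cv2.morphologyEx(m.astype(np.uint8),cv2.MORPH_OPEN,np.ones((3,3)))
    cs=cv2.findContours(m,0,2)[0]
    if not cs: print(name,'none'); return
    c=max(cs,key=cv2.contourArea)
    P=np.array([at(f,u,v,z)[:2] for u,v in c[:,0]],np.float32)*1000
    R=cv2.minAreaRect(P); print(name,np.round(R[0],1),np.round(R[1],1),round(R[2],2)); return R
x,y=np.meshgrid(range(640),range(480))
h,s,v=[hsv[...,i].astype(int) for i in range(3)]
for t in(125,132,138): rect((s<45)&(v>t)&(x>238)&(x<430)&(y<303)&(y>135),.116,'lid')
win=(x>440)&(x<470)&(y>195)&(y<275)
for vt in(85,95,105): rect(win&(h<16.5)&(v>vt)&(s>135),.106,'bar%d'%vt)
for a,b,z in[((262,434),(392,422),.11)]:
    for p in(a,b): print('handle end',at(f,170+p[0]/1.9,90+p[1]/1.9,z).round(3))
for p in[(10,172),(24,417),(140,160),(178,400)]: print('pan',at(f,170+p[0]/1.9,90+p[1]/1.9,.042).round(3))
for p in[(562,123),(604,352),(462,368)]: print('board',at(f,170+p[0]/1.9,90+p[1]/1.9,.02).round(3))
for p in[(235,212),(350,197),(281,287),(339,272)]: print('trim',at(f,170+p[0]/1.9,90+p[1]/1.9,.122).round(3))
for p in[(91,481),(577,450)]: print('jar/bowl',at(f,170+p[0]/1.9,90+p[1]/1.9,.07).round(3))
for p in[(348,60),(180,90)]: print('back',at(f,170+p[0]/1.9,90+p[1]/1.9,.09).round(3))
g=grab('scene')
for p in[(213,210),(194,242),(224,213),(203,247)]: print('bar scene',at(g,*p,.106).round(3))
for p in[(243,203),(396,212),(394,320),(226,305)]: print('lid scene',at(g,*p,.116).round(3))
E
```

```text
lid [629.2 -18.2] [242.9 288.3] 3.76
lid [629.6 -19.8] [242.4 285.1] 3.75
lid [629.8 -20.3] [242.1 284. ] 3.75
bar85 [ 589.7 -234.6] [ 19.2 110.7] 87.75
bar95 [ 590.5 -235.3] [ 17.7 109.1] 88.03
bar105 [ 590.4 -236.2] [ 16.  109.1] 87.94
handle end [0.46  0.026 0.11 ]
handle end [ 0.464 -0.089  0.11 ]
pan [0.737 0.273 0.042]
pan [0.489 0.256 0.042]
pan [0.742 0.139 0.042]
pan [0.498 0.107 0.042]
board [ 0.769 -0.305  0.02 ]
board [ 0.523 -0.319  0.02 ]
board [ 0.516 -0.173  0.02 ]
trim [0.659 0.04  0.122]
trim [ 0.668 -0.065  0.122]
trim [0.588 0.002 0.122]
trim [ 0.599 -0.05   0.122]
jar/bowl [0.426 0.186 0.07 ]
jar/bowl [ 0.429 -0.264  0.07 ]
back [ 0.818 -0.075  0.09 ]
back [0.795 0.091 0.09 ]
bar scene [ 0.543 -0.234  0.106]
bar scene [ 0.631 -0.239  0.106]
bar scene [ 0.547 -0.21   0.106]
bar scene [ 0.64  -0.218  0.106]
lid scene [ 0.524 -0.178  0.116]
lid scene [0.497 0.116 0.116]
lid scene [0.744 0.132 0.116]
lid scene [ 0.763 -0.133  0.116]
```

>>> move_arm:
  increments: [2,0,0,60,-60,0,0.65,0,0,10,115,-240,0,0.65,0,0,20,345,-837,0,0.65,0,0,20,345,-837,0,0.65,0,0,20,345,-837,0,0.65,0,0,20,345,-837,0,0.65,0,0,20,345,-837,0,0.65,0,0,20,345,-837,0,0.65,0,0,20,345,-837,0,0.65,0,0,20,345,-837,0,0.65,0,0,20,345,-837,0,0.65,0,0,20,345,-837,0,0.65,0,0,20,345,-837,0,0.65,0,0,20,345,-837,0,0.65,0,0,20,345,-837,0,0.65,0,0,20,345,-837,0,0.65,0,0,20,345,-837,0,0.65,0,0,20,345,-837,0,0.65]

```text
time: 3.8
eef_pos: [0.5897, -0.233, 0.2314]
orientation: [0.719, 0.695, 0.0, -0.0]
force: [-0.0, 0.7, 0.7]
grip_width: 0.647
```

```bash
python3 - <<'E'
from h import *
from scipy.spatial.transform import Rotation as Q
s=r.read_state(); print(s['time'],s['eef_pos'].round(4),Q.from_quat(s['orientation']).as_matrix().round(3).tolist(),s['grip_width'],s['joints'].round(2))
f=grab('wrist','w1.png'); print(f['eye'])
for c in[(.590,-.235)]:
  for dx,dy in[(-.058,.012),(.058,.012),(.058,-.012),(-.058,-.012)]:
    print(proj(f,[c[0]+dx,c[1]+dy,.106]).round(0))
g=grab('top','t1.png')
E
```

```text
3.8 [ 0.5897 -0.233   0.2314] [[0.035, 0.999, 0.0], [0.999, -0.035, 0.001], [0.001, 0.0, -1.0]] 0.6471366247386284 [ 0.12  0.52  0.27  1.6  -0.15  1.05  1.96]
[ 0.5165043  -0.23045515  0.37485136]
[333. 159.]
[336. 296.]
[309. 297.]
[302. 160.]
```

View pics/w1.png

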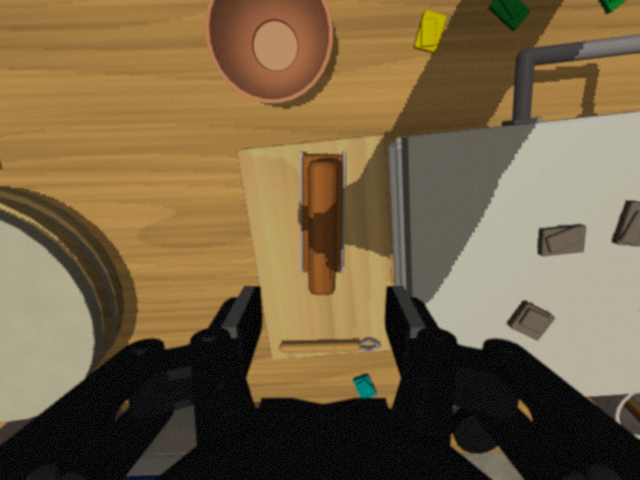

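>>> move_arm:
  increments: [0,0,0,0,0,-50,0.65,0,0,0,0,0,-95,0.65,0,0,0,0,0,-130,0.65,0,0,0,0,0,-150,0.65,0,0,0,0,0,-157,0.65,0,0,0,0,0,-157,0.65,0,0,0,0,0,-157,0.2,0,0,0,0,0,-157,0.1,0,0,0,0,0,-157,0.1,0,0,0,0,0,-157,0.1,0,0,0,0,0,-157,0.1]
  grip_force: 70

```text
time: 5.28
eef_pos: [0.5904, -0.235, 0.0755]
orientation: [0.72, 0.694, 0.001, 0.001]
force: [-0.7, 0.7, 6.6]
grip_width: 0.27
```

>>> move_arm:
  increments: [0,0,0,0,0,15,0.1,0,0,0,0,0,50,0.1,0,0,0,0,0,100,0.1,0,0,0,0,0,145,0.1,0,0,3,20,50,145,0.1,0,0,5.8,44,95,145,0.1,0,0,5.8,44,105,130,0.1,0,0,5.8,44,105,110,0.1,0,0,5.8,44,105,107,0.1,0,0,5.8,44,105,107,0.1,0,0,5.8,44,105,107,0.1]

```text
time: 6.65
eef_pos: [0.634, -0.1304, 0.1823]
orientation: [0.684, 0.729, 0.0, 0.001]
force: [0.1, 0.3, -3.0]
grip_width: 0.269
```

```bash
python3 - <<'E'
from h import *
from scipy.spatial.transform import Rotation as Q
s=r.read_state(); print(s['time'],s['eef_pos'].round(4),Q.from_quat(s['orientation']).as_matrix().round(3).tolist(),s['grip_width'],s['force'])
g=grab('scene','s2.png');f=grab('wrist','w2.png')
a=cv2.resize(g['pixels'][160:360,150:450],None,fx=1.6,fy=1.6); b=cv2.resize(f['pixels'],(427,320))
c=np.hstack([cv2.resize(a,(480,320)),b[:, :320]]); cv2.imwrite('pics/c2.png',c[:,:,::-1])
E
```

```text
6.65 [ 0.634  -0.1304  0.1823] [[-0.064, 0.998, 0.001], [0.998, 0.064, -0.0], [-0.0, 0.001, -1.0]] 0.2692579629084656 [ 0.1273258   0.25256075 -2.98515407]
```

View pics/c2.png

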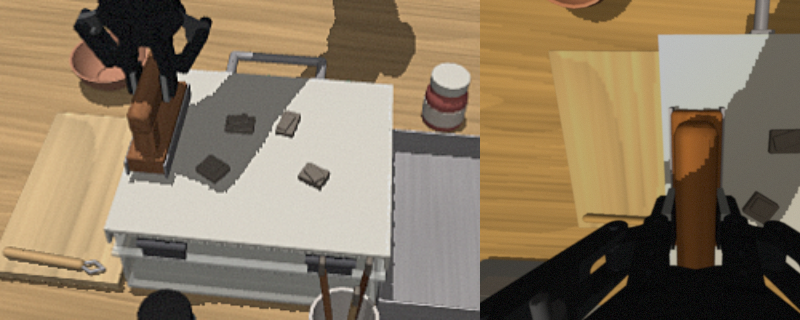

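>>> move_arm:
  increments: [0,0,0,0,0,-7,0.1,0,0,0,0,0,-10,0.1,0,0,0,-1,10,-10,0.1,0,0,0,-2,25,-10,0.1,0,0,0,-3,42,-10,0.1,0,0,0,-4,59,-10,0.1,0,0,0,-5,76,-10,0.1,0,0,0,-6,93,-10,0.1,0,0,0,-7,110,-10,0.1,0,0,0,-8,127,-10,0.1,0,0,0,-9.5,144,-10,0.1,0,0,0,-10.5,161,-10,0.1,0,0,0,-12,178,-10,0.1,0,0,0,-13,195,-10,0.1,0,0,0,-14,210,-10,0.1,0,0,0,-15,224,-10,0.1,0,0,0,-15.5,237,-10,0.1,0,0,0,-16,248,-10,0.1,0,0,0,-17,257,-10,0.1,0,0,0,-17,257,-10,0.1]

```text
time: 9.25
eef_pos: [0.6164, 0.1295, 0.1715]
orientation: [0.683, 0.73, 0.001, -0.0]
force: [-0.3, -1.2, 5.8]
grip_width: 0.272
```

```bash
python3 - <<'E'
from h import *
s=r.read_state(); print(s['time'],s['eef_pos'].round(4),s['grip_width'],s['force'])
g=grab('scene','s3.png');f=grab('top','t3.png')
a=g['pixels'][150:390,170:490]; b=f['pixels'][100:340,160:480]
cv2.imwrite('pics/c3.png',cv2.resize(np.hstack([a,b]),(800,300))[:,:,::-1])
E
```

```text
9.25 [0.6164 0.1295 0.1715] 0.2723976641916364 [-0.31024075 -1.24500009  5.81548885]
```

View pics/c3.png

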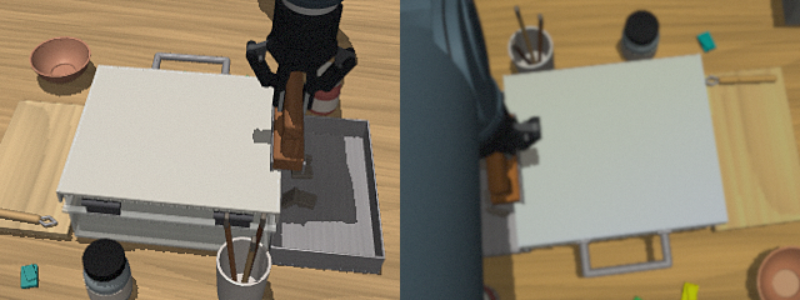

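>>> move_arm:
  increments: [0,0,0,0,0,30,0.1,0,0,0,0,0,60,0.1,0,0,0,-2,-40,60,0.1,0,0,-1,-6,-90,60,0.1,0,0,-2,-10,-150,60,0.1,0,0,-3,-15,-210,60,0.1,0,0,-4,-20,-270,60,0.1,0,0,-5.8,-25,-325,60,0.1,0,0,-5.8,-27,-362,60,0.1,0,0,-5.8,-27,-362,20,0.1,0,0,-5.8,-27,-362,-30,0.1,0,0,-5.8,-27,-362,-70,0.1,0,0,-5.8,-27,-362,-85,0.1,0,0,-5.8,-27,-362,-85,0.1]

```text
time: 11.1
eef_pos: [0.5892, -0.2333, 0.0853]
orientation: [0.72, 0.694, -0.0, -0.001]
force: [0.1, -0.7, -1.9]
grip_width: 0.272
```

```bash
python3 - <<'E'
from h import *
s=r.read_state(); print(s['time'],s['eef_pos'].round(4),s['grip_width'],s['force'])
g=grab('scene','s4.png');f=grab('top','t4.png')
for n in('scene','top'):
  for q in('trim0_c','trim1_c','trim2_c','trim3_c'):
    print(n,q,[(round(k['score'],2),round(k['centre'][1]*640),round(k['centre'][0]*480)) for k in r.spot_in(n,q)])
a=g['pixels'][150:390,170:490]; b=f['pixels'][100:340,160:480]
cv2.imwrite('pics/c4.png',cv2.resize(np.hstack([a,b]),(800,300))[:,:,::-1])
E
```

```text
11.1 [ 0.5892 -0.2333  0.0853] 0.2721878492082837 [ 0.13796257 -0.68319152 -1.88601374]
scene trim0_c [(0.75, 193, 370), (0.7, 410, 286), (0.36, 413, 311)]
scene trim1_c [(0.72, 312, 262), (0.58, 404, 307)]
scene trim2_c []
scene trim3_c [(0.51, 414, 309)]
top trim0_c [(0.77, 389, 335), (0.56, 332, 222), (0.53, 405, 134), (0.52, 238, 260)]
top trim1_c [(0.52, 240, 225)]
top trim2_c [(0.57, 353, 343), (0.53, 299, 353)]
top trim3_c [(0.65, 231, 231), (0.65, 432, 201)]
```

View pics/c4.png

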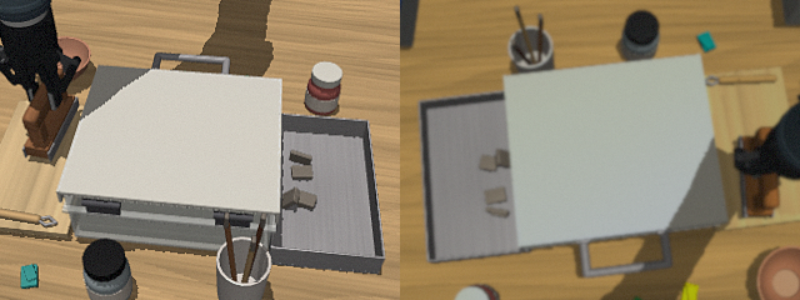

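>>> move_arm:
  increments: [0,0,0,0,0,-5,0.1,0,0,0,0,0,-9,0.1,0,0,0,0,0,-10,0.1,0,0,0,0,0,-10,0.1,0,0,0,0,0,-10,0.4,0,0,0,0,0,-10,0.6,0,0,0,0,0,-10,0.6,0,0,0,0,0,0,0.6,0,0,0,0,0,30,0.6,0,0,0,0,0,80,0.6,0,0,0,0,0,140,0.6,0,0,0,0,0,160,0.6]

```text
time: 13.1
eef_pos: [0.5914, -0.2359, 0.2516]
orientation: [0.72, 0.694, 0.002, 0.003]
force: [0.3, 0.3, -0.7]
grip_width: 0.597
```

```bash
python3 - <<'E'
from h import *
s=r.read_state(); print(s['time'],s['eef_pos'].round(4),s['grip_width'],s['force'])
g=grab('scene','s5.png');f=grab('wrist','w5.png')
a=g['pixels'][150:390,130:450]; b=f['pixels'][:,:640]
cv2.imwrite('pics/c5.png',np.hstack([cv2.resize(a,(400,300)),cv2.resize(b,(400,300))])[:,:,::-1])
E
```

```text
13.1 [ 0.5914 -0.2359  0.2516] 0.5968867961212755 [ 0.30727423  0.25910682 -0.6753244 ]
```

View pics/c5.png

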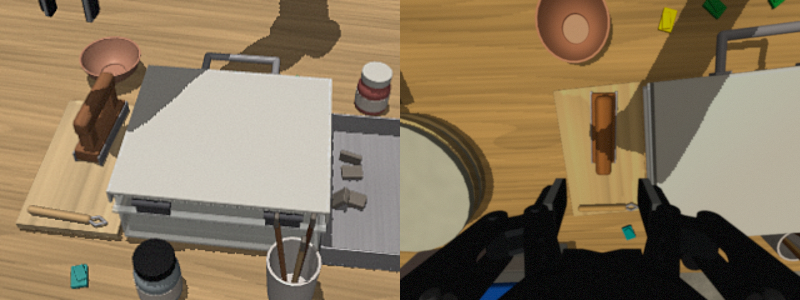

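>>> move_arm:
  increments: [0,0,-10,-16,25,0,0.45,0,0,-20,-32,50,0,0.45,0,0,-30,-48,75,0,0.45,0,0,-40,-64,100,0,0.45,0,0,-50,-80,128,0,0.45,0,0,-60,-96,155,-20,0.45,0,0,-70,-112,180,-40,0.45,0,0,-80,-127,204,-70,0.45,0,0,-84.2,-127,204,-80,0.45,0,0,-84.2,-127,204,-80,0.45,0,0,-84.2,-127,204,-80,0.45]

```text
time: 14.58
eef_pos: [0.4627, -0.0312, 0.1664]
orientation: [0.999, 0.033, 0.0, 0.0]
force: [-0.5, -0.2, -0.4]
grip_width: 0.45
```

```bash
python3 - <<'E'
from h import *
from scipy.spatial.transform import Rotation as Q
s=r.read_state(); print(s['time'],s['eef_pos'].round(4),Q.from_quat(s['orientation']).as_matrix().round(3).tolist(),s['grip_width'],s['force'],s['joints'].round(2))
f=grab('wrist','w6.png')
ey=np.array([-.0654,.998,0])
for k in(-.05,.05):
  for w in(-.006,.006): print(proj(f,np.array([.463,-.031,.104])+k*ey+np.array([w,0,0])).round(0))
E
```

```text
14.575 [ 0.4627 -0.0312  0.1664] [[0.998, 0.065, 0.0], [0.065, -0.998, -0.0], [0.0, 0.0, -1.0]] 0.4496347706359412 [-0.51146846 -0.19779849 -0.44492783] [-0.49  0.35  0.55  2.1  -0.26  0.76  0.3 ]
[317. 324.]
[334. 325.]
[316. 176.]
[336. 177.]
```

View pics/w6.png

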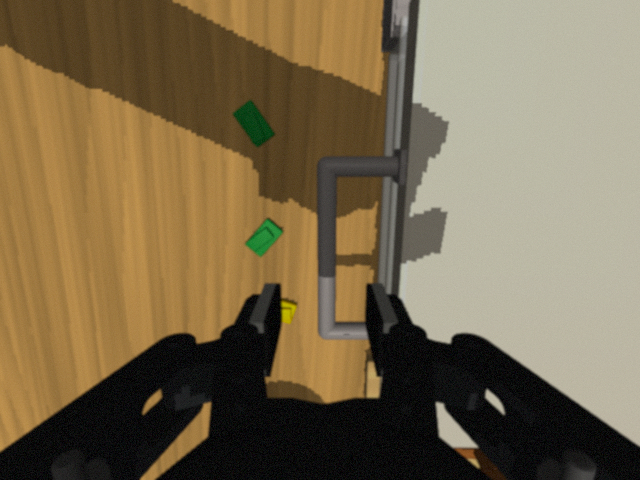

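>>> move_arm:
  increments: [0,0,0,0,0,-35,0.45,0,0,0,0,0,-65,0.45,0,0,0,0,0,-79,0.45,0,0,0,0,0,-81,0.45,0,0,0,0,0,-81,0.45,0,0,0,0,0,-81,0.05,0,0,0,0,0,-81,0,0,0,0,0,0,-81,0,0,0,0,0,0,-81,0,0,0,0,0,0,-81,0]
  grip_force: 50

```text
time: 15.88
eef_pos: [0.4648, -0.0306, 0.0862]
orientation: [0.999, 0.032, 0.002, 0.0]
force: [5.0, 0.3, 2.4]
grip_width: 0.118
```

>>> move_arm:
  increments: [0,0,0,2,0,3,0,0,0,0,2.5,0,12,0,0,0,0,3.6,0.1,25,0,0,0,0,5,0.2,37.5,0,0,0,0,7.4,0.4,50,0,0,0,0,10,0.5,62.5,0,0,0,0,13.4,0.7,74.6,0,0,0,0,17,1,86.5,0,0,0,0,21.5,1.3,98.5,0,0,0,0,26,1.6,110,0,0,0,0,31.5,1.9,121.6,0,0,0,0,37,2.3,132.5,0,0,0,0,43.6,2.7,143.7,0,0,0,0,50,3.2,154,0,0,0,0,57.6,3.6,164.7,0,0,0,0,65,4.1,174.5,0,0,0,0,73.4,4.7,184.4,0,0,0,0,82,5.2,194,0,0,0,0,90.7,5.8,202.6,0,0,0,0,90.7,5.8,202.6,0]

```text
time: 18.38
eef_pos: [0.5498, -0.0251, 0.2893]
orientation: [0.999, 0.032, -0.004, -0.001]
force: [-20.2, 2.6, 16.7]
grip_width: 0.117
```

```bash
python3 - <<'E'
from h import *
s=r.read_state(); print(s['time'],s['eef_pos'].round(4),s['orientation'].round(3),s['grip_width'],s['force'])
g=grab('scene','s7.png');f=grab('wrist','w7.png')
a=g['pixels'][120:420,130:530]
cv2.imwrite('pics/c7.png',np.hstack([cv2.resize(a,(400,300)),cv2.resize(f['pixels'],(400,300))])[:,:,::-1])
ex=np.array([.998,.0654,0]);ey=np.array([-.0654,.998,0]);H=np.array([.630,-.020,0])+.122*ex;H[2]=.098
t=np.pi/4; n=ex*np.sin(t)+np.array([0,0,np.cos(t)]); d=-ex*np.cos(t)+np.array([0,0,np.sin(t)])
print('pred handle',H+.289*d+.006*n)
for k in(-.142,.142):
  for w in(.0,.244): print('scene',k,w,proj(g,H+w*d+.018*n+k*ey).round(1))
E
```

```text
18.375 [ 0.5498 -0.0251  0.2893] [ 0.999  0.032 -0.004 -0.001] 0.11660217667304329 [-20.22394187   2.60150898  16.69043115]
pred handle [ 0.552045   -0.02510847  0.3065965 ]
scene -0.142 0.0 [212.4 310.7]
scene -0.142 0.244 [223.7 156.9]
scene 0.142 0.0 [392.3 328. ]
scene 0.142 0.244 [405.6 169.2]
```

View pics/c7.png

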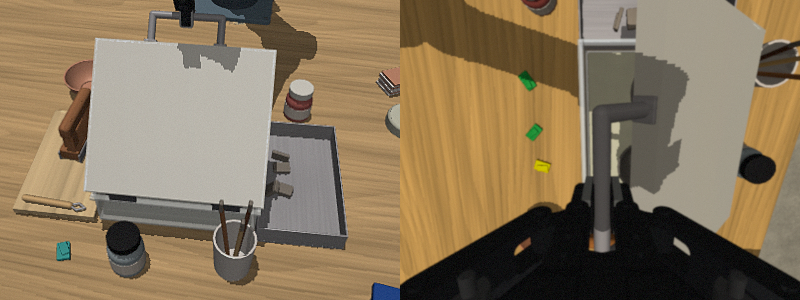

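>>> move_arm:
  increments: [0,0,0,-1,0,1,0,0,0,0,-2,0,2.2,0,0,0,0,-2.2,0,2.5,0,0,0,0,-2.2,0,2.5,0,0,0,0,-2.2,0,2.5,0,0,0,0,-2.2,0,2.5,0]

```text
time: 19.23
eef_pos: [0.5508, -0.025, 0.2904]
orientation: [0.999, 0.032, -0.0, -0.0]
force: [-5.6, 0.7, 1.6]
grip_width: 0.118
```

```bash
python3 - <<'E'
from h import *
s=r.read_state(); print(s['time'],s['eef_pos'].round(4),s['grip_width'],s['force'],s['dq'].round(4))
g=grab('scene','s8.png')
# fit angle: back-project lid mask outline via edge fit
from scipy.optimize import minimize
hsv=cv2.cvtColor(g['pixels'],cv2.COLOR_RGB2HSV)
ex=np.array([.998,.0654,0]);ey=np.array([-.0654,.998,0]);H=np.array([.630,-.020,0])+.122*ex;H[2]=.098
gray=cv2.GaussianBlur(cv2.cvtColor(g['pixels'],cv2.COLOR_RGB2GRAY),(3,3),0).astype(float)
mag=np.hypot(cv2.Sobel(gray,cv2.CV_64F,1,0),cv2.Sobel(gray,cv2.CV_64F,0,1))
for a in np.arange(41,49.1,1):
    t=np.radians(a); n=ex*np.sin(t)+np.array([0,0,np.cos(t)]); d=-ex*np.cos(t)+np.array([0,0,np.sin(t)])
    sc=0
    for k in np.r_[np.linspace(-.13,-.07,15),np.linspace(.07,.13,15)]:
        u,v=proj(g,H+.244*d+.018*n+k*ey); sc+=cv2.getRectSubPix(mag.astype(np.float32),(1,1),(float(u),float(v)))[0,0]
    print(a,round(sc/30))
E
```

```text
19.225 [ 0.5508 -0.025   0.2904] 0.11763250154182768 [-5.58728286  0.74147616  1.6285386 ] [ 0.0014  0.0007 -0.     -0.0013  0.0011 -0.0008  0.0001]
41.0 116
42.0 136
43.0 147
44.0 148
45.0 144
46.0 139
47.0 135
48.0 132
49.0 132
```

```bash
python3 -c "
from bench import r
s=r.read_state();print(s['time'],s['eef_pos'],s['force'],s['grip_width']);print(r.finish_job())"
```

```text
19.275 [ 0.55076832 -0.02495234  0.2904218 ] [-5.08146529  1.08272038  1.87891994] 0.12069660204172576
the job is handed in; nothing more can be done
None
```

The job is handed in at 19.3 s of the 72 s allowed. One sweep with the scraper put all four trimmings in the pan while the lid stayed shut. I then stood the scraper back on its board and let go of it. The lid is now raised to about 45° and held by its handle in the gripper.

- **Trimmings and scraper:** the pictures show the lid bare and all four flakes in the pan. The scraper stands upright, and the jar, bowl, loop tool and coloured look-alikes look unmoved.
- **Lid angle:** tool travel from grasp to hold gives about 45.1°. Fitting the lid's front edge in the scene picture peaked weakly nearer 44°, so the two disagree by about 1°. I trusted the tool travel.
- **Hold:** the arm was steady with about 5 N on the tool. At the end of the lift it was about 26 N, because my arc was a few millimetres off, so I eased that out before handing in.

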